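# Squeegee the nutshells off the board

### The arm

A 7-joint arm with a two-finger parallel gripper is mounted at the origin on a cart in front of the work surface, level with it; the furniture and walls round the work are solid. World frame = base frame: x ahead of the robot, y to its left, z up, the work surface at z = 0. Lengths are in m, angles in degrees, forces in N, time in s.
With the tool pointing down it reaches from about 0.4 to 0.85 m from the base axis. Payload 10.4 kg.
Tool frame: the origin (TCP) lies on the centre line of the jaws, within the pads' length; the fingertips stand 22 mm ahead of it and the grasp point (between the pads) lies 3 mm ahead of it; z points along the fingers, y is the line along which they close (so a half turn about z gives the same grasp; the last joint's range is limited). The gripper opens to 87 mm and grips with 3 to 60 N. Pads are 19 mm wide; open, the fingers measure 117 mm over their backs; the gripper's body (75 mm by 190 mm) begins 51 mm behind the grasp point.
Start: joints at [63.908, 19.034, -3.707, 83.658, 1.238, 77.344, -5.071], TCP at [0.262, -0.567, 0.245] pointing down, gripper open.
Joint ranges: [-148.97, 148.97], [-28.65, 121.19], [-84.17, 76.75], [9.2, 138.47], [-72.65, 252.65], [3.7, 117.97], [-149.18, 149.18]. Speed limits (degrees/s): [127.2, 127.2, 159.86, 159.86, 180, 180, 180].

### API

Orientations are given as a 3x3 rotation matrix whose columns are the frame's x, y, z axes.
In Python, from cell import get_obs, eyes, job gives the robot as it stands.
- The arm moves only by the tool drive_tool, never from a script. Its argument "increments" is a list of rows, each an object with "xyz": the shift along the tool's x, y, z each as a share of 3 cm, from -1 to 1, a list of three; "dr": the turn, a rotation vector about the tool's x, y, z each as a share of 0.1 rad, from -1 to 1, a list of three. A call has 1 to 12 rows; each row shifts and turns the commanded pose from where the row before left it, along the tool's axes as they then stand; what a row does not reach is not made up. A row lasts 1/8 s, in which the tool goes at most 62.5 mm and 10.7 degrees, less where a joint would pass 70% of its speed; a pose out of reach is approached as far as the arm can. A call with a number of a shift or a turn outside -1 to 1 is refused whole. A call with a gripper value outside its range is refused whole. "grip" is the opening, from -1 (shut) to 1 (fully open), set as the call begins (left out, the last holds). The fingers move at their own pace and stop on an object; "squeeze" is the grip in N (left out, the last holds). Time passes only in rows, so rows that do not move let the fingers close. It gives the time, the measured TCP pose, the force, the opening and the grip force at its end, in the units of the state.
- get_obs(): the state, without advancing time (a new reading comes with each control period).
- eyes.camera(name): name is "side" or "top"; returns a dict with "image" (420x560x3 uint8, red, green, blue), "fx", "fy", "cx", "cy" (pixels), "R" (3x3) and "t" (3): a world point X has camera coordinates R X + t. Camera axes: x right, y down, z forward; pixel columns grow to the right and rows downward; lengths in m; the calibration is good to about 2 mm. A picture is of the moment at which its call begins. There is no depth.
- job.close_job(): hands the job in; it is judged then, once.
The state is a dict: "clock": time; "joints": joint angles; "dq": joint speeds; "joint_torque": joint torques, N m; "tcp_pos": TCP position; "tool_rot": TCP orientation; "contact_force": force on the tool from outside, world axes, zero at the start; "moment": the same for the moment, N m; "opening": finger opening in m; "gripper_force": force on a finger pad.
Only numpy, scipy, OpenCV 4.12 (cv2) and the standard library are available. Lean on these libraries where they do the work, as an engineer would, in place of code of your own. Each camera call takes 0.05 s, during which the arm holds its last target. There are 200 camera calls.

### The job

Clear the four walnut shells off the chopping board into the steel scrap tray at its end: draw the squeegee out from under the riser shelf by its handle's end, set it down on the board behind the shells and let go, then take it again close behind its head. With the heel of the handle lifted and the lip pressed on the board so that the springy neck stays bent a little, never hard, sweep steadily along the board until all the shells have dropped into the tray. Finally set the squeegee down on the board and let go, leaving the things round about undisturbed.

Things in the scene. Friction and masses are not known exactly. Their poses are not given: they have to be found in the camera images.
- board: Fixed wooden chopping board, 240 mm (its x) by 340 mm (its y), 22 mm thick. Origin: centre of its underside, z up. The scrap tray lies against its -y end; the stroke runs along its -y, near its middle line (x = 0), to the end edge at y = -170 mm.
- tray: Fixed shallow steel tray butted against the board's -y end, same heading as the board: 250 mm (x) by 150 mm (y), walls 3 mm thick, rim 12 mm high with a bead to 14 mm (8 mm below the board top), open above. A shell can catch on the near rim unless the lip goes some 15 mm past the end of the board. Origin: centre of its underside.
- riser: Fixed pale wooden worktop riser shelf with jars on top, at the back: board 150 mm deep (x) by 290 mm wide (y), underside 88 mm and top 102 mm above the worktop (jars on it to 210 mm), a leg plate at each side (258 mm clear between). Open to the robot's side (-x). Origin: under its centre, on the worktop; its front edge is 75 mm toward -x.
- squeegee: Worktop squeegee (140 g): black handle bar 24 mm wide, 19 mm thick; +x from heel to head, z up. Origin on the surface it stands on, under the lip. Stands level on lip (x = 0) and round heel (x = -166; bar ends at -176). Bar's centre line is 31 mm up at x = -50, 13.5 up at x = -166. Starts under the riser, head inside, 90 to 105 mm of handle out toward the robot, +x pointing away from it.
- squeegee_end (a point): Point on the handle near the heel, where it can be reached while the head is under the shelf: squeegee frame (-145, 0, 17) mm.
- squeegee_grip (a point): Point on the handle close behind the head, where it is held for the stroke (finger pads' centre within 40 mm of it): squeegee frame (-75, 0, 27) mm. It is under or next to the shelf's edge at the start.
- squeegee_lip (a point): Middle of the lower edge of the rubber lip: squeegee frame (0, 0, 0) when the neck is relaxed. The lip is 4 mm thick, 158 mm wide (y), 30 mm tall, under an aluminium channel 160 mm wide, 18 mm deep, 28 to 42 mm up: the head.
- squeegee_neck (a joint): Bend of the springy neck (rad): hinge across the handle 45 mm behind the lip, 30 mm up; 0 relaxed, grows as the lip is pressed up, stop at 0.5. Yields from 1.2 N; 1 mm of pressing gives 0.02 rad; 0.15 rad takes 4 N (to 10 N while sliding). Bends only with the heel off the board: tip the handle nose-down about 0.15 rad. Right for the stroke: 0.04 to 0.35.
- shell1: Walnut half-shell 1, lying dome up on the board: oval, 38 by 30 mm (its x and y), 17 mm high, pale brown and furrowed, 12 g, origin under its centre. The four lie between 35 and 145 mm from the board's centre toward its -y end and within 45 mm (centres) of its middle line.
- shell2: Walnut half-shell 2, lying dome up on the board: oval, 38 by 30 mm (its x and y), 17 mm high, pale brown and furrowed, 12 g, origin under its centre. The four lie between 35 and 145 mm from the board's centre toward its -y end and within 45 mm (centres) of its middle line.
- shell3: Walnut half-shell 3, lying dome up on the board: oval, 38 by 30 mm (its x and y), 17 mm high, pale brown and furrowed, 12 g, origin under its centre. The four lie between 35 and 145 mm from the board's centre toward its -y end and within 45 mm (centres) of its middle line.
- shell4: Walnut half-shell 4, lying dome up on the board: oval, 38 by 30 mm (its x and y), 17 mm high, pale brown and furrowed, 12 g, origin under its centre. The four lie between 35 and 145 mm from the board's centre toward its -y end and within 45 mm (centres) of its middle line.
- cup: Bystander: white espresso cup, 50 mm high, at the back right. Origin: centre of its underside.
- mill: Bystander: dark wooden pepper mill, 58 mm across, 170 mm high, at the back left. Origin: centre of its underside.

How it is judged (in metres and radians):
On the way, in this order (a step that is already met when the one before it is completed fails the run):
1. the squeegee stands on the board behind the shells, let go and at rest (z of squeegee in the frame of board between 0.012 and 0.034 m and angle between squeegee's own z axis and vertical below 0.12 rad and x of squeegee_lip in the frame of board between -0.08 and 0.08 m and y of squeegee_lip in the frame of board between -0.045 and 0.08 m and angle between the x axis of squeegee and the y axis of board, either way round below 0.3 rad and contact force between the fingers and squeegee below 0.1 N and linear speed of squeegee below 0.02 m/s and angular speed of squeegee below 0.2 rad/s), for 0.2 s.
2. held close behind the head, lip pressed on the board at the start of the stroke, neck bent (y of squeegee_lip in the frame of board between -0.065 and 0.08 m and x of squeegee_lip in the frame of board between -0.05 and 0.05 m and value of joint squeegee_neck between 0.04 and 0.35 rad and contact force between squeegee and board above 1 N and distance between the grasp point and squeegee_grip below 0.04 m and angle between the x axis of squeegee and the y axis of board, either way round below 0.3 rad), for 0.1 s.
3. still pressed, half way (y of squeegee_lip in the frame of board between -0.105 and -0.075 m and x of squeegee_lip in the frame of board between -0.05 and 0.05 m and value of joint squeegee_neck between 0.04 and 0.35 rad and contact force between squeegee and board above 1 N and distance between the grasp point and squeegee_grip below 0.04 m and angle between the x axis of squeegee and the y axis of board, either way round below 0.3 rad), for 0.1 s.
4. still pressed, near the board's end (y of squeegee_lip in the frame of board between -0.165 and -0.125 m and x of squeegee_lip in the frame of board between -0.05 and 0.05 m and value of joint squeegee_neck between 0.04 and 0.35 rad and contact force between squeegee and board above 1 N and distance between the grasp point and squeegee_grip below 0.04 m and angle between the x axis of squeegee and the y axis of board, either way round below 0.3 rad), for 0.1 s.
At the end, for the whole second after the job is handed in: All four shells lie at rest in the tray (underside centres within its outline to 2 mm and less than 23 mm above the worktop; leaning on its rim is allowed); the squeegee stands on the board (tilt under 0.12 rad, lip over the board and within 80 mm of its middle line), released and at rest (x of shell1 in the frame of tray between -0.125 and 0.125 m and y of shell1 in the frame of tray between -0.077 and 0.077 m and z of each of shell1, shell2, shell3, shell4 in the frame of tray below 0.023 m and linear speed of each of shell1, shell2, shell3, shell4 below 0.03 m/s and x of shell2 in the frame of tray between -0.125 and 0.125 m and y of shell2 in the frame of tray between -0.077 and 0.077 m and x of shell3 in the frame of tray between -0.125 and 0.125 m and y of shell3 in the frame of tray between -0.077 and 0.077 m and x of shell4 in the frame of tray between -0.125 and 0.125 m and y of shell4 in the frame of tray between -0.077 and 0.077 m and z of squeegee in the frame of board between 0.012 and 0.034 m and angle between squeegee's own z axis and vertical below 0.12 rad and x of squeegee_lip in the frame of board between -0.08 and 0.08 m and y of squeegee_lip in the frame of board between -0.168 and 0.12 m and contact force between the fingers and squeegee below 0.1 N and linear speed of squeegee below 0.02 m/s and angular speed of squeegee below 0.2 rad/s); the robot touches nothing.
It fails at once if the squeegee is pressed on the board with more than 25 N (contact force between squeegee and board above 25 N).
It fails at once if the neck is bent hard (over 0.42 rad) (value of joint squeegee_neck above 0.42 rad).
It fails at once if a bystander is moved more than 20 mm (distance of any of cup, mill from where it was at the start of the episode above 0.02 m).
It also fails if it takes over 69 s, if anything falls off the work surface, if the arm or the gripper's body presses on something with over 40 N, if the wrist force passes 120 N, or if a joint passes its speed limit or range.

## Working session

There is one attempt and no reset: what is moved stays moved. The work goes in short steps, Python scripts to look and compute and a tool call to move; the robot and the scene stay as the last step left them, time stands still between calls to the robot, and variables do not carry over. Pictures are saved under pics/ and viewed, at most 10 in all, crops included, and the job is handed in when it is done.

Besides the shell and the picture viewer there is one more tool, called after "Call:" in YAML: its name, and indented under it one key for each argument. drive_tool: Moves the arm, as the interface text tells. Its arguments: {"type":"object","properties":{"increments":{"type":"array"},"grip":{"type":"number"},"squeeze":{"type":"number"}},"required":["increments"]}

```bash
mkdir -p pics; ls
cat > h.py <<'E'
import numpy as np, cv2
from cell import get_obs, eyes, job
def snap(n,f):
    c=eyes.camera(n); cv2.imwrite('pics/'+f,np.ascontiguousarray(c['image'][:,:,::-1])); np.savez('pics/'+f+'.npz',**c); return c
def load(f): return dict(np.load('pics/'+f+'.npz'))
def proj(c,X):
    p=c['R']@np.array(X,float)+c['t']; return np.round([c['fx']*p[0]/p[2]+c['cx'],c['fy']*p[1]/p[2]+c['cy']],1)
def ray(c,uv):
    d=c['R'].T@np.array([(uv[0]-c['cx'])/c['fx'],(uv[1]-c['cy'])/c['fy'],1.]); return -c['R'].T@c['t'],d
def atz(c,uv,z):
    o,d=ray(c,uv); return np.round(o+d*(z-o[2])/d[2],4)
def tri(c1,p1,c2,p2):
    o1,d1=ray(c1,p1);o2,d2=ray(c2,p2)
    s=np.linalg.lstsq(np.c_[d1,-d2],o2-o1,rcond=None)[0]
    a,b=o1+d1*s[0],o2+d2*s[1]; return np.round((a+b)/2,4),round(float(np.linalg.norm(a-b)),4)
E
python3 - <<'E'
from h import *
for n in('side','top'):
    c=snap(n,n+'0.png'); print(n,-c['R'].T@c['t'],c['fx'],c['R'].round(2).tolist())
o=get_obs(); print(o)
E
```

```text
pics
side [0.2059098  0.63713589 0.57213665] 442.86705283109995 [[-0.83, -0.55, 0.0], [-0.33, 0.49, -0.81], [0.45, -0.68, -0.59]]
top [0.53934984 0.02671412 0.90558847] 394.6466223724769 [[-0.01, -1.0, 0.0], [-1.0, 0.01, -0.08], [0.08, -0.0, -1.0]]
{'clock': 0.1, 'joints': array([63.90965249, 19.06747727, -3.70742844, 83.69990206,  1.23519185,
       77.34590942, -5.0682136 ]), 'dq': array([ 0.14654587, -0.14252176, -0.04801256, -0.12278024,  0.08856826,
        0.02791748, -0.08002566]), 'joint_torque': array([ 1.48145238e-03, -6.24546504e+01,  2.44978513e-02, -3.90718138e+01,
       -6.15208782e-02,  3.65455030e-02,  1.17614118e-04]), 'tcp_pos': array([ 0.26198903, -0.56707976,  0.24385382]), 'tool_rot': array([[ 9.07785907e-01,  4.19433475e-01, -5.53614784e-04],
       [ 4.19433840e-01, -9.07785168e-01,  1.15876309e-03],
       [-1.65392622e-05, -1.28411357e-03, -9.99999175e-01]]), 'contact_force': array([0.03699401, 0.00986531, 0.13462788]), 'moment': array([-0.01962228, -0.00924992,  0.02567147]), 'gripper_force': 0.0, 'opening': 0.08669038515562391}
```

View pics/side0.png

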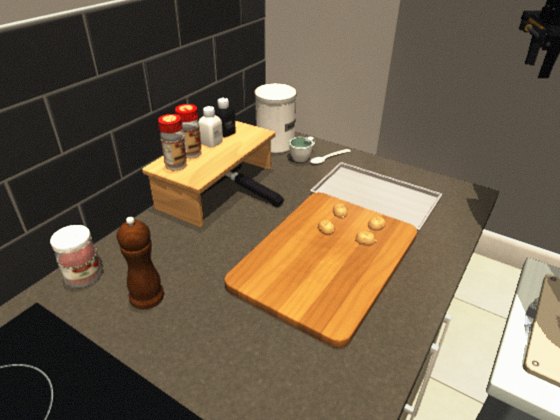

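View pics/top0.png

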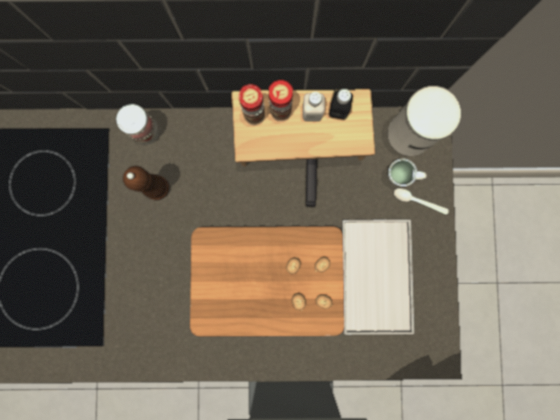

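The side view shows the handle end near (281,202), with the handle meeting the shelf near (230,176). The top view shows the handle from (311,206) to (311,160), the board spanning (191,227)–(344,336), the shells at (293,265), (322,264), (299,302) and (324,301), and the tray on the right.

Run:
```python
from h import *
s,t=load('side0.png'),load('top0.png')
# handle dark pixels: top
g=t['image'].astype(int).max(2)
m=np.zeros(g.shape,np.uint8); m[150:215,300:325]=(g[150:215,300:325]<35)
print('darkmask',m.sum())
ys,xs=np.nonzero(m)
for y in range(156,212,5): 
    r=xs[ys==y]; print(y,(r.min(),r.max()) if len(r) else None, end=' ')
print()
for p in [(191,227),(344,227),(344,336),(191,336)]: print('board',atz(t,p,.022))
for p in [(293,265),(322,264),(299,302),(324,301)]: print('shell',atz(t,p,.03))
for p in [(344,220),(410,220),(413,334),(345,334)]: print('tray',atz(t,p,.013))
print('riser',[atz(t,p,.102) for p in [(236,161),(374,156),(372,91),(234,93)]])
print('end',tri(t,(311,206),s,(281,202)), atz(t,(311,206),.015),atz(t,(311,165),.03))
print('board corner tri',tri(t,(344,336),s,(337,340)),tri(t,(191,227),s,(231,283)))
print('cup',atz(t,(402,173),.045),'mill',atz(t,(137,178),.165))
for a,f,(x0,y0,x1,y1) in((t,'t',(290,140,340,220)),(s,'s',(210,150,310,220))):
    im=cv2.resize(a['image'][y0:y1,x0:x1,::-1],None,fx=5,fy=5,interpolation=cv2.INTER_CUBIC); im=cv2.convertScaleAbs(im,alpha=1.8,beta=10)
    cv2.imwrite(f'pics/c{f}.png',im)
a=cv2.imread('pics/ct.png');b=cv2.imread('pics/cs.png');H=max(a.shape[0],b.shape[0])
cv2.imwrite('pics/crop0.png',np.hstack([cv2.copyMakeBorder(q,0,H-q.shape[0],0,0,0) for q in(a,b)]))
```

```text
darkmask 0
156 None 161 None 166 None 171 None 176 None 181 None 186 None 191 None 196 None 201 None 206 None 211 None 
board [0.5856 0.2318 0.022 ]
board [ 0.583 -0.111  0.022]
board [ 0.3438 -0.1062  0.022 ]
board [0.3466 0.2291 0.022 ]
shell [0.4997 0.0044 0.03  ]
shell [ 0.5014 -0.0596  0.03  ]
shell [ 0.4192 -0.008   0.03  ]
shell [ 0.4209 -0.0627  0.03  ]
tray [ 0.5994 -0.1127  0.013 ]
tray [ 0.5982 -0.2625  0.013 ]
tray [ 0.3449 -0.2607  0.013 ]
tray [ 0.3461 -0.1098  0.013 ]
riser [array([0.7171, 0.1219, 0.102 ]), array([ 0.7256, -0.1635,  0.102 ]), array([ 0.8641, -0.1629,  0.102 ]), array([0.8616, 0.1264, 0.102 ])]
end (array([ 0.6321, -0.039 ,  0.0061]), 0.001) [ 0.6316 -0.0381  0.015 ] [ 0.7227 -0.0382  0.03  ]
board corner tri (array([ 0.3654, -0.0775, -0.279 ]), 0.2224) (array([0.5766, 0.2275, 0.0143]), 0.0221)
cup [ 0.7003 -0.2379  0.045 ] mill [0.6718 0.3019 0.165 ]
```

View pics/crop0.png

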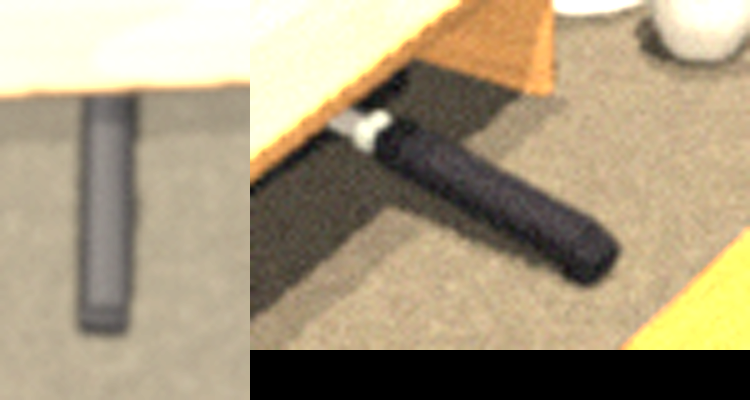

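The crop shows the handle's end at about top (310.7,206), with the shaft meeting the shelf edge at (312.4,160). In the side view the heel is at about (280,200) and the bar's head end at about (238,178).

Run:
```python
from h import *
s,t=load('side0.png'),load('top0.png')
a=atz(t,(310.9,201),.0235);b=atz(t,(312.4,162),.04);print(a,b,'yaw',np.degrees(np.arctan2(*(b-a)[[1,0]])))
print('heel face bottom',atz(t,(310.7,206),.006),'tri',tri(t,(310.8,204),s,(281,200)))
u=(b-a)/np.linalg.norm((b-a)[:2]);
for d in(0,.031,.09): 
  p=np.array([.633,-.038,0])+u*[1,1,0]*d; p[2]=.013+(d-.01)*.15 ; print(d,p,proj(t,p),proj(s,p))
# board colour fit
hsv=cv2.cvtColor(t['image'],cv2.COLOR_RGB2HSV)
m=((hsv[...,1]>110)&(hsv[...,2]>60)).astype(np.uint8);m[:215]=0
m=cv2.morphologyEx(cv2.morphologyEx(m,cv2.MORPH_OPEN,np.ones((5,5))),cv2.MORPH_CLOSE,np.ones((15,15)))
c=max(cv2.findContours(m,0,2)[0],key=cv2.contourArea)
P=np.array([atz(t,q[0]+.5,.022)[:2] for q in c],np.float32);print(cv2.minAreaRect(P*1000))
```

```text
[ 0.642  -0.0374  0.0235] [ 0.7274 -0.0407  0.04  ] yaw -2.2129045482199308
heel face bottom [ 0.6326 -0.0381  0.006 ] tri (array([ 0.6345, -0.0392,  0.0106]), 0.0048)
0 [ 0.633  -0.038   0.0115] [310.8 205.6] [280.2 200.1]
0.031 [ 0.66397688 -0.039197    0.01615   ] [311.3 191.8] [268.9 193.7]
0.09 [ 0.72293288 -0.04147516  0.025     ] [312.3 165.4] [248.  181.9]
((465.9318542480469, 62.72044372558594), (337.02880859375, 239.28956604003906), 89.51110076904297)
```

Call:
drive_tool:
  increments:
    - {"xyz":[0,0,0],"dr":[0,0,-1]}
    - {"xyz":[0,0,0],"dr":[0,0,-1]}
    - {"xyz":[0,0,0],"dr":[0,0,-1]}
    - {"xyz":[0,0,0],"dr":[0,0,-1]}
    - {"xyz":[0,0,0],"dr":[0,0,-1]}
    - {"xyz":[0,0,0],"dr":[0,0,-1]}
    - {"xyz":[0,0,0],"dr":[0,0,-1]}
    - {"xyz":[0,0,0],"dr":[0,0,-1]}
    - {"xyz":[0,0,0],"dr":[0,0,-1]}
    - {"xyz":[0,0,0],"dr":[0,0,-1]}
    - {"xyz":[0,0,0],"dr":[0,0,-1]}

```text
clock: 1.48
tcp_pos: [0.2621, -0.5672, 0.2441]
tool_rot: [[0.035, 0.999, -0.0], [0.999, -0.035, 0.001], [0.001, -0.0, -1.0]]
contact_force: [0.3, -0.7, -0.4]
opening: 0.0873
gripper_force: 0.0
```

Call:
drive_tool:
  increments:
    - {"xyz":[1,0.74,0],"dr":[0,0,0]}
    - {"xyz":[1,0.74,0],"dr":[0,0,0]}
    - {"xyz":[1,0.74,0],"dr":[0,0,0]}
    - {"xyz":[1,0.74,0],"dr":[0,0,0]}
    - {"xyz":[1,0.74,0],"dr":[0,0,0]}
    - {"xyz":[1,0.74,0],"dr":[0,0,0]}
    - {"xyz":[1,0.74,0],"dr":[0,0,0]}
    - {"xyz":[1,0.74,0],"dr":[0,0,0]}
    - {"xyz":[1,0.74,0],"dr":[0,0,0]}
    - {"xyz":[1,0.74,0],"dr":[0,0,0]}
    - {"xyz":[1,0.74,0],"dr":[0,0,0]}
    - {"xyz":[1,0.74,0],"dr":[0,0,0]}

```text
clock: 2.98
tcp_pos: [0.5425, -0.2168, 0.2442]
tool_rot: [[0.038, 0.999, -0.001], [0.999, -0.038, 0.0], [0.0, -0.001, -1.0]]
contact_force: [0.3, -0.8, 0.3]
opening: 0.0871
gripper_force: 0.0
```

Call:
drive_tool:
  increments:
    - {"xyz":[1,0.6,0],"dr":[0,0,-1]}
    - {"xyz":[1,0.6,0],"dr":[0,0,-1]}
    - {"xyz":[1,0.5,0],"dr":[0,0,-1]}
    - {"xyz":[1,0.5,0],"dr":[0,0,-1]}
    - {"xyz":[0,0,0],"dr":[0,0,-1]}
    - {"xyz":[0,0,0],"dr":[0,0,-1]}
    - {"xyz":[0,0,0],"dr":[0,0,-1]}
    - {"xyz":[0,0,0],"dr":[0,0,-1]}
    - {"xyz":[0,0,0],"dr":[0,0,-1]}
    - {"xyz":[0,0,0],"dr":[0,0,-1]}
    - {"xyz":[0,0,0],"dr":[0,0,-1]}
    - {"xyz":[0,0,0],"dr":[0,0,-1]}

```text
clock: 4.47
tcp_pos: [0.5938, -0.0916, 0.2446]
tool_rot: [[-0.92, 0.392, -0.0], [0.392, 0.92, -0.0], [0.0, -0.0, -1.0]]
contact_force: [0.3, 0.3, 0.7]
opening: 0.087
gripper_force: 0.0
```

Call:
drive_tool:
  increments:
    - {"xyz":[0,0,0],"dr":[0,0,-1]}
    - {"xyz":[0,0,0],"dr":[0,0,-1]}
    - {"xyz":[0,0,0],"dr":[0,0,-1]}
    - {"xyz":[0,0,0],"dr":[0,0,-0.7]}
    - {"xyz":[0,0,0],"dr":[0,0,0]}

```text
clock: 5.1
tcp_pos: [0.5938, -0.0919, 0.2445]
tool_rot: [[-0.999, 0.037, -0.0], [0.037, 0.999, -0.0], [0.0, -0.0, -1.0]]
contact_force: [-0.6, 0.3, 0.8]
opening: 0.0871
gripper_force: 0.0
```

Call:
drive_tool:
  increments:
    - {"xyz":[-0.73,0.62,0],"dr":[0,0,0]}
    - {"xyz":[-0.73,0.62,0],"dr":[0,0,0]}
    - {"xyz":[-0.73,0.62,0.5],"dr":[0,0,0]}
    - {"xyz":[0,0,1],"dr":[0,0,0]}
    - {"xyz":[0,0,1],"dr":[0,0,0]}
    - {"xyz":[0,0,1],"dr":[0,0,0]}
    - {"xyz":[0,0,1],"dr":[0,0,0]}
    - {"xyz":[0,0,1],"dr":[0,0,0]}
    - {"xyz":[0,0,1],"dr":[0,0,0]}
    - {"xyz":[0,0,0.5],"dr":[0,0,0]}
    - {"xyz":[0,0,0.27],"dr":[0,0,0]}
    - {"xyz":[0,0,0],"dr":[0,0,0]}

```text
clock: 6.6
tcp_pos: [0.6619, -0.0392, 0.0267]
tool_rot: [[-0.999, 0.039, 0.0], [0.039, 0.999, -0.0], [-0.0, -0.0, -1.0]]
contact_force: [0.3, -0.5, 0.4]
opening: 0.0871
gripper_force: 0.0
```

Call:
drive_tool:
  increments:
    - {"xyz":[0,0,0],"dr":[0,0,0]}
    - {"xyz":[0,0,0],"dr":[0,0,0]}
    - {"xyz":[0,0,0],"dr":[0,0,0]}
    - {"xyz":[0,0,0],"dr":[0,0,0]}
    - {"xyz":[0,0,0],"dr":[0,0,0]}
    - {"xyz":[0,0,0],"dr":[0,0,0]}
  grip: -1
  squeeze: 35

```text
clock: 7.35
tcp_pos: [0.6618, -0.0393, 0.0264]
tool_rot: [[-0.999, 0.039, 0.0], [0.039, 0.999, -0.0], [-0.0, -0.0, -1.0]]
contact_force: [0.2, 0.3, -0.7]
opening: 0.035
gripper_force: 0.0
```

Call:
drive_tool:
  increments:
    - {"xyz":[0,0,0],"dr":[0,0,0]}
    - {"xyz":[0,0,0],"dr":[0,0,0]}
    - {"xyz":[0,0,0],"dr":[0,0,0]}
    - {"xyz":[0,0,0],"dr":[0,0,0]}
  grip: -1
  squeeze: 60

```text
clock: 7.85
tcp_pos: [0.6617, -0.0393, 0.0264]
tool_rot: [[-0.999, 0.039, -0.0], [0.039, 0.999, -0.0], [0.0, -0.0, -1.0]]
contact_force: [-0.4, 0.6, -0.7]
opening: 0.0233
gripper_force: 59.8
```

Call:
drive_tool:
  increments:
    - {"xyz":[0.5,0,0],"dr":[0,0,0]}
    - {"xyz":[0.5,0,-0.3],"dr":[0,0,0]}
    - {"xyz":[0,0,-0.7],"dr":[0,0,0]}
    - {"xyz":[0,0,0],"dr":[0,0,0]}

```text
clock: 8.35
tcp_pos: [0.6337, -0.0382, 0.059]
tool_rot: [[-0.999, 0.039, 0.004], [0.039, 0.999, -0.0], [-0.004, -0.0, -1.0]]
contact_force: [0.8, -0.2, -2.3]
opening: 0.0233
gripper_force: 59.8
```

Run:
```python
from h import *
s=snap('side','s1.png');t=snap('top','t1.png')
a=cv2.resize(s['image'][130:260,180:340],None,fx=2.5,fy=2.5);b=cv2.resize(t['image'][130:260,230:390],None,fx=2.5,fy=2.5)
cv2.imwrite('pics/c1.png',np.hstack([a,b])[:,:,::-1])
```

```text
(no output)
```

View pics/c1.png

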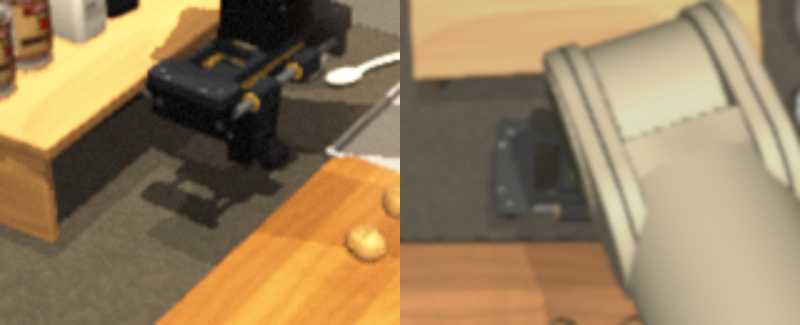

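The fingers hold the heel (side crop (270,158)) clear of the worktop, at about the board-top height. The measured force agrees with the squeegee's weight, so I keep pulling.

Call:
drive_tool:
  increments:
    - {"xyz":[0.8,0,0],"dr":[0,0,0]}
    - {"xyz":[1,0,0],"dr":[0,0,0]}
    - {"xyz":[1,0,0],"dr":[0,0,0]}
    - {"xyz":[1,0,-0.3],"dr":[0,0,0]}
    - {"xyz":[1,0,-1],"dr":[0,0,0]}
    - {"xyz":[0.8,0,-1],"dr":[0,0,0]}
    - {"xyz":[0,0,0],"dr":[0,0,0]}

```text
clock: 9.32
tcp_pos: [0.4642, -0.032, 0.127]
tool_rot: [[-0.999, 0.039, 0.003], [0.039, 0.999, -0.002], [-0.003, -0.002, -1.0]]
contact_force: [0.7, -0.5, -2.5]
opening: 0.0236
gripper_force: 59.8
```

Call:
drive_tool:
  increments:
    - {"xyz":[0,0,0],"dr":[0,0,0.5]}
    - {"xyz":[0,0,0],"dr":[0,0,0.9]}
    - {"xyz":[0,0,0],"dr":[0,0,1]}
    - {"xyz":[0,0,0],"dr":[0,0,1]}
    - {"xyz":[0,0,0],"dr":[0,0,1]}
    - {"xyz":[0,0,0],"dr":[0,0,1]}
    - {"xyz":[0,0,0],"dr":[0,0,1]}
    - {"xyz":[0,0,0],"dr":[0,0,1]}
    - {"xyz":[0,0,0],"dr":[0,0,1]}
    - {"xyz":[0,0,0],"dr":[0,0,1]}
    - {"xyz":[0,0,0],"dr":[0,0,1]}
    - {"xyz":[0,0,0],"dr":[0,0,1]}

```text
clock: 10.82
tcp_pos: [0.4642, -0.0316, 0.1243]
tool_rot: [[-0.379, 0.925, -0.001], [0.925, 0.379, 0.001], [0.001, -0.001, -1.0]]
contact_force: [0.1, 0.2, -2.5]
opening: 0.0235
gripper_force: 59.8
```

Call:
drive_tool:
  increments:
    - {"xyz":[0,0,0],"dr":[0,0,1]}
    - {"xyz":[0,0,0],"dr":[0,0,1]}
    - {"xyz":[0,0,0],"dr":[0,0,1]}
    - {"xyz":[0,0,0],"dr":[0,0,0.8]}
    - {"xyz":[0,0,0],"dr":[0,0,0.2]}
    - {"xyz":[0,0,0],"dr":[0,0,0]}

```text
clock: 11.58
tcp_pos: [0.464, -0.0315, 0.1249]
tool_rot: [[0.007, 1.0, -0.001], [1.0, -0.007, 0.0], [0.0, -0.001, -1.0]]
contact_force: [0.0, 0.6, -1.5]
opening: 0.0236
gripper_force: 59.8
```

Call:
drive_tool:
  increments:
    - {"xyz":[0.5,0,0],"dr":[0,0,0]}
    - {"xyz":[1,0,0],"dr":[0,0,0]}
    - {"xyz":[1,0,0],"dr":[0,0,0]}
    - {"xyz":[1,0,0],"dr":[0,0,0]}
    - {"xyz":[1,0,0],"dr":[0,0,0]}
    - {"xyz":[1,0,0],"dr":[0,0,0]}
    - {"xyz":[1,0,0],"dr":[0,0,0]}
    - {"xyz":[0.9,0,0],"dr":[0,0,0]}
    - {"xyz":[0.3,0.05,0],"dr":[0,0,0]}
    - {"xyz":[0,0,0],"dr":[0,0,0]}

```text
clock: 12.82
tcp_pos: [0.4671, 0.1997, 0.1254]
tool_rot: [[0.007, 1.0, -0.0], [1.0, -0.007, 0.0], [0.0, -0.0, -1.0]]
contact_force: [-0.0, -0.4, -1.5]
opening: 0.0235
gripper_force: 59.8
```

Run:
```python
from h import *
s=snap('side','s2.png');t=snap('top','t2.png')
a=s['image'][120:370,180:480];b=t['image'][170:420,160:440]
cv2.imwrite('pics/c2.png',np.hstack([cv2.resize(q,(400,int(400*q.shape[0]/q.shape[1])))[:333] for q in(a,b)])[:,:,::-1])
```

```text
(no output)
```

View pics/c2.png

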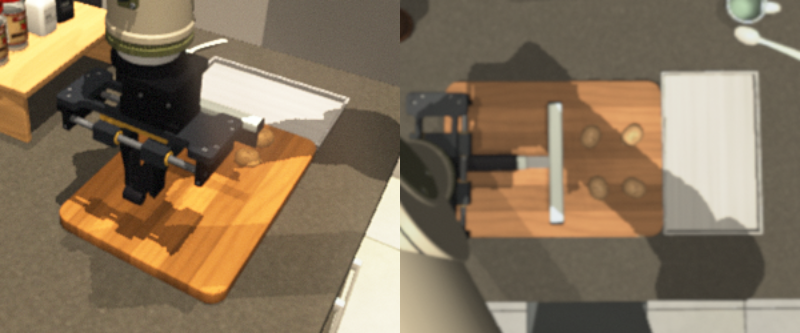

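The top crop shows the head at (556,103)–(556,222), square to the board and behind the shells, with the handle running back to the gripper.

Run:
```python
from h import *
t=load('t2.png')
for z in(.10,.12,.14,.16): 
  a,b=atz(t,(269.2,242),z),atz(t,(269.2,325.5),z); print(z,a,b,np.linalg.norm(a-b))
s=load('s2.png'); print(tri(t,(269.2,242),s,(366,210)),tri(t,(269.2,325.5),s,(366,211)))
print('shells',[atz(t,(160+(u-400)*.7,170+v*.7),.032) for u,v in((591,136),(632,134),(598,187),(633,187))])
```

```text
0.1 [0.5498 0.0542 0.1   ] [0.3829 0.055  0.1   ] 0.16690191730474513
0.12 [0.5495 0.0535 0.12  ] [0.3868 0.0543 0.12  ] 0.1627019667981921
0.14 [0.5492 0.0528 0.14  ] [0.3907 0.0536 0.14  ] 0.15850201891458673
0.16 [0.549  0.0522 0.16  ] [0.3945 0.0529 0.16  ] 0.15450158575237993
(array([0.4845, 0.0329, 0.1039]), 0.1371) (array([0.3966, 0.0566, 0.1373]), 0.0139)
shells [array([0.4993, 0.0029, 0.032 ]), array([ 0.5019, -0.0603,  0.032 ]), array([ 0.4218, -0.007 ,  0.032 ]), array([ 0.4214, -0.0605,  0.032 ])]
```

Call:
drive_tool:
  increments:
    - {"xyz":[0,0,0.7],"dr":[0,0,0]}
    - {"xyz":[0,0,0.8],"dr":[0,0,0]}
    - {"xyz":[0,0,0.6],"dr":[0,0,0]}
    - {"xyz":[0,0,0.3],"dr":[0,0,0]}
    - {"xyz":[0,0,0.1],"dr":[0,0,0]}
    - {"xyz":[0,0,0],"dr":[0,0,0]}

```text
clock: 13.68
tcp_pos: [0.4675, 0.1995, 0.0508]
tool_rot: [[0.008, 1.0, 0.0], [1.0, -0.008, 0.0], [0.0, 0.0, -1.0]]
contact_force: [0.0, -0.4, -1.9]
opening: 0.0237
gripper_force: 59.8
```

Call:
drive_tool:
  increments:
    - {"xyz":[0,0,0],"dr":[0,0,0]}
    - {"xyz":[0,0,0],"dr":[0,0,0]}
    - {"xyz":[0,0,0],"dr":[0,0,0]}
    - {"xyz":[0,0,0],"dr":[0,0,0]}
    - {"xyz":[0,0,0],"dr":[0,0,0]}
    - {"xyz":[0,0,0],"dr":[0,0,0]}
    - {"xyz":[0,0,0],"dr":[0,0,0]}
    - {"xyz":[0,0,0],"dr":[0,0,0]}
  grip: 1

```text
clock: 14.68
tcp_pos: [0.4673, 0.1993, 0.0504]
tool_rot: [[0.008, 1.0, 0.0], [1.0, -0.008, -0.0], [-0.0, 0.0, -1.0]]
contact_force: [-0.3, 0.2, 0.5]
opening: 0.0854
gripper_force: 0.0
```

Run:
```python
from h import *
s=snap('side','s3.png');t=snap('top','t3.png')
a=s['image'][120:370,180:480];b=t['image'][170:420,160:440]
cv2.imwrite('pics/c3.png',np.hstack([cv2.resize(q,(400,int(400*q.shape[0]/q.shape[1])))[:333] for q in(a,b)])[:,:,::-1])
o=get_obs();print(o['opening'],o['gripper_force'],o['tcp_pos'])
```

```text
0.08651179841509445 0.0 [0.46727378 0.19934946 0.05042858]
```

View pics/c3.png

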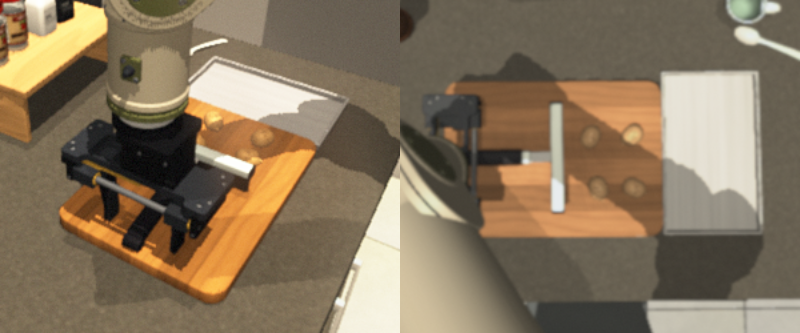

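The squeegee is resting on the board with the fingers open. In the top crop the head is at (557,104)–(557,212) and the black bar's front end is near (522,157).

Run:
```python
from h import *
t=load('t3.png')
f=lambda u,v:(160+(u-400)*.7,170+v*.7)
print(atz(t,f(557,104),.064),atz(t,f(557,212),.064),'bar front',atz(t,f(522,157),.062),'bar',atz(t,f(485,157),.058))
```

```text
[0.5485 0.054  0.064 ] [0.3905 0.0547 0.064 ] bar front [0.4706 0.1062 0.062 ] bar [0.4707 0.1617 0.058 ]
```

Call:
drive_tool:
  increments:
    - {"xyz":[-0.5,0,-0.1],"dr":[0,0,0]}
    - {"xyz":[-1,0,0],"dr":[0,0,0]}
    - {"xyz":[-0.7,0,0],"dr":[0,0,0]}
    - {"xyz":[-0.3,0,0],"dr":[0,0,0]}
    - {"xyz":[0,0,0],"dr":[0,0,0]}

```text
clock: 15.4
tcp_pos: [0.4668, 0.1237, 0.0536]
tool_rot: [[0.009, 1.0, 0.0], [1.0, -0.009, -0.0], [-0.0, 0.0, -1.0]]
contact_force: [0.4, 1.7, 0.2]
opening: 0.0871
gripper_force: 0.0
```

Call:
drive_tool:
  increments:
    - {"xyz":[0,0,0],"dr":[0,0,0]}
    - {"xyz":[0,0,0],"dr":[0,0,0]}
    - {"xyz":[0,0,0],"dr":[0,0,0]}
    - {"xyz":[0,0,0],"dr":[0,0,0]}
    - {"xyz":[0,0,0],"dr":[0,0,0]}
    - {"xyz":[0,0,0],"dr":[0,0,0]}
    - {"xyz":[0,0,0],"dr":[0,0,0]}
    - {"xyz":[0,0,0],"dr":[0,0,0]}
    - {"xyz":[0,0,0],"dr":[0,0,0]}
    - {"xyz":[0,0,0],"dr":[0,0,0]}
  grip: -1
  squeeze: 60

```text
clock: 16.65
tcp_pos: [0.4667, 0.1243, 0.0535]
tool_rot: [[0.008, 1.0, 0.0], [1.0, -0.008, -0.0], [-0.0, 0.0, -1.0]]
contact_force: [0.3, -0.7, -0.0]
opening: 0.0234
gripper_force: 60.0
```

Call:
drive_tool:
  increments:
    - {"xyz":[0,0,-0.2],"dr":[0,0,0]}
    - {"xyz":[0,0,-0.2],"dr":[0,0.4,0]}
    - {"xyz":[0,0,0],"dr":[0,0.6,0]}
    - {"xyz":[0,0,0],"dr":[0,0.6,0]}
    - {"xyz":[0,0,0],"dr":[0,0,0]}

```text
clock: 17.27
tcp_pos: [0.4667, 0.1231, 0.0654]
tool_rot: [[0.01, 1.0, 0.001], [0.987, -0.01, 0.159], [0.159, -0.0, -0.987]]
contact_force: [0.2, 0.6, -1.4]
opening: 0.0235
gripper_force: 60.0
```

Call:
drive_tool:
  increments:
    - {"xyz":[-0.02,0,0.1],"dr":[0,0,0]}
    - {"xyz":[0,0,0],"dr":[0,0,0]}

```text
clock: 17.52
tcp_pos: [0.4667, 0.1249, 0.0625]
tool_rot: [[0.007, 1.0, 0.001], [0.987, -0.007, 0.159], [0.159, 0.0, -0.987]]
contact_force: [-0.5, -0.9, 1.1]
opening: 0.0234
gripper_force: 60.0
```

Call:
drive_tool:
  increments:
    - {"xyz":[-0.02,0,0.1],"dr":[0,0,0]}
    - {"xyz":[-0.01,0,0.07],"dr":[0,0,0]}
    - {"xyz":[0,0,0],"dr":[0,0,0]}

```text
clock: 17.9
tcp_pos: [0.4668, 0.1245, 0.0573]
tool_rot: [[0.007, 1.0, 0.002], [0.987, -0.007, 0.159], [0.159, 0.0, -0.987]]
contact_force: [1.1, 1.7, 4.0]
opening: 0.0235
gripper_force: 60.0
```

Call:
drive_tool:
  increments:
    - {"xyz":[-0.12,0,-0.02],"dr":[0,0,0]}
    - {"xyz":[-0.25,0,-0.04],"dr":[0,0,0]}
    - {"xyz":[-0.25,0,-0.04],"dr":[0,0,0]}
    - {"xyz":[-0.25,0,-0.04],"dr":[0,0,0]}
    - {"xyz":[-0.25,0,-0.04],"dr":[0,0,0]}

```text
clock: 18.52
tcp_pos: [0.4664, 0.0894, 0.0572]
tool_rot: [[0.008, 1.0, 0.001], [0.987, -0.008, 0.159], [0.159, 0.0, -0.987]]
contact_force: [0.7, 2.5, 5.1]
opening: 0.0235
gripper_force: 60.0
```

Run:
```python
from h import *
s=snap('side','s4.png');t=snap('top','t4.png')
a=s['image'][120:370,180:480];b=t['image'][170:420,160:440]
cv2.imwrite('pics/c4.png',np.hstack([cv2.resize(q,(400,int(400*q.shape[0]/q.shape[1])))[:333] for q in(a,b)])[:,:,::-1])
o=get_obs();print(o['contact_force'],o['tcp_pos'],o['moment'])
```

```text
[ 1.17616338 -0.24194108  0.92469061] [0.46636684 0.08869281 0.05698174] [-0.63833989  0.03102246  0.07689341]
```

View pics/c4.png

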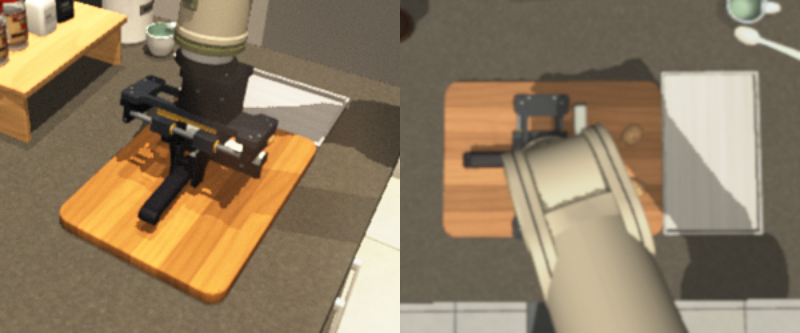

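The heel is visibly lifted (side crop (150,215)) and the head is at top crop (580,105), ahead of the gripper and pushing the shells. The resting contact is light, so I press about 2 mm more and carry on.

Call:
drive_tool:
  increments:
    - {"xyz":[-0.12,0,0.01],"dr":[0,0,0]}
    - {"xyz":[-0.25,0,0.0],"dr":[0,0,0]}
    - {"xyz":[-0.25,0,-0.04],"dr":[0,0,0]}
    - {"xyz":[-0.25,0,-0.04],"dr":[0,0,0]}
    - {"xyz":[-0.25,0,-0.04],"dr":[0,0,0]}
    - {"xyz":[-0.25,0,-0.04],"dr":[0,0,0]}

```text
clock: 19.38
tcp_pos: [0.4662, 0.0489, 0.0552]
tool_rot: [[0.007, 1.0, 0.002], [0.987, -0.007, 0.16], [0.16, 0.0, -0.987]]
contact_force: [1.0, 3.3, 5.5]
opening: 0.0233
gripper_force: 60.0
```

Call:
drive_tool:
  increments:
    - {"xyz":[-0.2,0,-0.03],"dr":[0,0,0]}
    - {"xyz":[-0.25,0,-0.04],"dr":[0,0,0]}
    - {"xyz":[-0.25,0,-0.04],"dr":[0,0,0]}
    - {"xyz":[-0.25,0,-0.04],"dr":[0,0,0]}
    - {"xyz":[-0.25,0,-0.04],"dr":[0,0,0]}
    - {"xyz":[-0.25,0,-0.04],"dr":[0,0,0]}
    - {"xyz":[-0.25,0,-0.04],"dr":[0,0,0]}

```text
clock: 20.25
tcp_pos: [0.4657, -0.0028, 0.055]
tool_rot: [[0.007, 1.0, 0.001], [0.987, -0.007, 0.16], [0.16, 0.0, -0.987]]
contact_force: [-0.1, 3.2, 5.5]
opening: 0.0235
gripper_force: 60.0
```

Call:
drive_tool:
  increments:
    - {"xyz":[-0.25,0,-0.04],"dr":[0,0,0]}
    - {"xyz":[-0.25,0,-0.04],"dr":[0,0,0]}
    - {"xyz":[-0.25,0,-0.04],"dr":[0,0,0]}
    - {"xyz":[-0.25,0,-0.06],"dr":[0,0,0]}
    - {"xyz":[-0.25,0,-0.08],"dr":[0,0,0]}
    - {"xyz":[-0.25,0,-0.08],"dr":[0,0,0]}
    - {"xyz":[-0.25,0,-0.08],"dr":[0,0,0]}
    - {"xyz":[0,0,0],"dr":[0,0,0]}

```text
clock: 21.25
tcp_pos: [0.465, -0.0574, 0.0588]
tool_rot: [[0.009, 1.0, 0.001], [0.987, -0.009, 0.159], [0.159, -0.0, -0.987]]
contact_force: [-0.3, 0.8, -1.5]
opening: 0.0234
gripper_force: 60.0
```

Run:
```python
from h import *
s=snap('side','s5.png');t=snap('top','t5.png')
a=s['image'][120:320,220:460];b=t['image'][200:360,240:440]
cv2.imwrite('pics/c5.png',np.hstack([cv2.resize(q,(400,int(400*q.shape[0]/q.shape[1])))[:320] for q in(a,b)])[:,:,::-1])
```

```text
(no output)
```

View pics/c5.png

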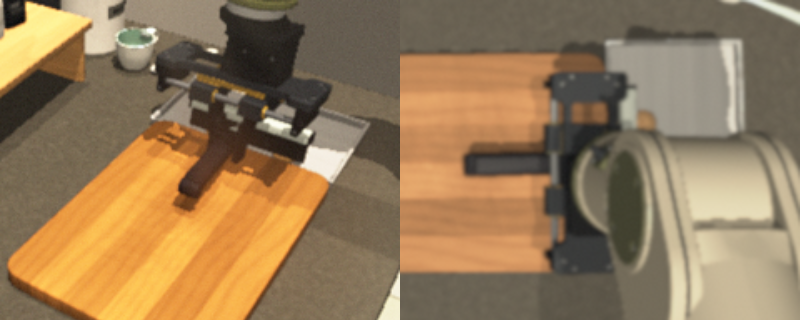

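The board is clear. One shell shows at top crop (648,118), just ahead of the head and over the tray. I push slightly further, then lift and go back.

Call:
drive_tool:
  increments:
    - {"xyz":[-0.25,0,-0.04],"dr":[0,0,0]}
    - {"xyz":[-0.25,0,-0.04],"dr":[0,0,0]}
    - {"xyz":[0,0,0],"dr":[0,0,0]}
    - {"xyz":[0.1,0,-0.6],"dr":[0,0,0]}
    - {"xyz":[0.1,0,-0.8],"dr":[0,0,0]}
    - {"xyz":[0.5,0,0],"dr":[0,-0.8,0]}
    - {"xyz":[1,0,0],"dr":[0,-0.8,0]}
    - {"xyz":[1,0,0],"dr":[0,0,0]}
    - {"xyz":[1,0,0],"dr":[0,0,0]}
    - {"xyz":[1,0,0],"dr":[0,0,0]}
    - {"xyz":[0.5,0,0],"dr":[0,0,0]}
    - {"xyz":[0,0,0],"dr":[0,0,0]}

```text
clock: 22.85
tcp_pos: [0.4664, 0.0777, 0.1068]
tool_rot: [[0.006, 1.0, 0.001], [1.0, -0.006, -0.0], [-0.0, 0.001, -1.0]]
contact_force: [-0.2, -0.9, -1.2]
opening: 0.0231
gripper_force: 60.0
```

Run:
```python
from h import *
s=snap('side','s6.png');t=snap('top','t6.png')
a=s['image'][120:320,220:460];b=t['image'][200:360,240:440]
cv2.imwrite('pics/c6.png',np.hstack([cv2.resize(q,(400,int(400*q.shape[0]/q.shape[1])))[:320] for q in(a,b)])[:,:,::-1])
```

View pics/c6.png

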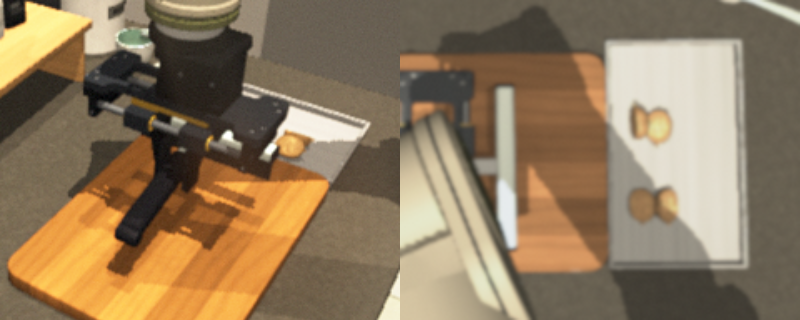

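All four shells are in the tray, at top crop (637,118), (658,126), (641,205) and (665,205). Now I set the squeegee down.

Call:
drive_tool:
  increments:
    - {"xyz":[0,0,0.6],"dr":[0,0,0]}
    - {"xyz":[0,0,0.6],"dr":[0,0,0]}
    - {"xyz":[0,0,0.3],"dr":[0,0,0]}
    - {"xyz":[0,0,0.15],"dr":[0,0,0]}
    - {"xyz":[0,0,0.07],"dr":[0,0,0]}
    - {"xyz":[0,0,0],"dr":[0,0,0]}

```text
clock: 23.7
tcp_pos: [0.4665, 0.0772, 0.0548]
tool_rot: [[0.008, 1.0, 0.0], [1.0, -0.008, -0.0], [-0.0, 0.0, -1.0]]
contact_force: [0.3, -0.2, -1.8]
opening: 0.0236
gripper_force: 60.0
```

Call:
drive_tool:
  increments:
    - {"xyz":[0,0,0],"dr":[0,0,0]}
    - {"xyz":[0,0,0],"dr":[0,0,0]}
    - {"xyz":[0,0,0],"dr":[0,0,0]}
    - {"xyz":[0,0,0],"dr":[0,0,0]}
    - {"xyz":[0,0,0],"dr":[0,0,0]}
    - {"xyz":[0,0,0],"dr":[0,0,0]}
    - {"xyz":[0,0,0],"dr":[0,0,0]}
    - {"xyz":[0,0,0],"dr":[0,0,0]}
    - {"xyz":[0,0,-0.5],"dr":[0,0,0]}
    - {"xyz":[0,0,-1],"dr":[0,0,0]}
    - {"xyz":[0,0,-1],"dr":[0,0,0]}
    - {"xyz":[0,0,-1],"dr":[0,0,0]}
  grip: 1

```text
clock: 25.2
tcp_pos: [0.4663, 0.0774, 0.1616]
tool_rot: [[0.008, 1.0, 0.001], [1.0, -0.008, -0.0], [0.0, 0.001, -1.0]]
contact_force: [-0.6, -0.5, -0.1]
opening: 0.0872
gripper_force: 0.0
```

Call:
drive_tool:
  increments:
    - {"xyz":[0.7,0,-1],"dr":[0,0,0]}
    - {"xyz":[1,0,-1],"dr":[0,0,0]}
    - {"xyz":[1,0,0],"dr":[0,0,0]}
    - {"xyz":[1,0,0],"dr":[0,0,0]}
    - {"xyz":[1,0,0],"dr":[0,0,0]}
    - {"xyz":[0,0,0],"dr":[0,0,0]}
    - {"xyz":[0,0,0],"dr":[0,0,0]}

```text
clock: 26.08
tcp_pos: [0.4675, 0.2176, 0.2201]
tool_rot: [[0.008, 1.0, 0.0], [1.0, -0.008, -0.0], [-0.0, 0.0, -1.0]]
contact_force: [0.4, -1.2, 0.2]
opening: 0.0872
gripper_force: 0.0
```

Run:
```python
from h import *
s=snap('side','s7.png');t=snap('top','t7.png')
a=s['image'][120:340,200:460];b=t['image'][200:360,180:440]
cv2.imwrite('pics/c7.png',np.hstack([cv2.resize(q,(400,int(400*q.shape[0]/q.shape[1])))[:246] for q in(a,b)])[:,:,::-1]) if 0 else None
q=[cv2.resize(i,(400,int(400*i.shape[0]/i.shape[1]))) for i in(a,b)];H=max(i.shape[0] for i in q)
cv2.imwrite('pics/c7.png',np.hstack([cv2.copyMakeBorder(i,0,H-i.shape[0],0,0,0) for i in q])[:,:,::-1])
```

```text
(no output)
```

View pics/c7.png

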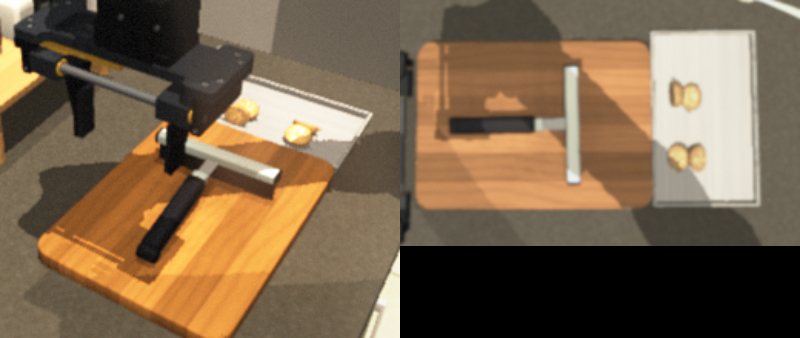

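The squeegee stands released on the board, with its head at top crop (572,65)–(572,184). All four shells are in the tray, around (678,95), (692,96), (678,157) and (697,157).

```bash
python3 -c "
from cell import job
print(job.close_job())"
```

```text
the job is handed in; nothing more can be done
None
```

The job is handed in at about 26 s of the 69 s allowed: all four shells lie in the tray, the squeegee stands released on the board and the arm is clear; the neck bend was judged only from force and height, and no verdict came back.

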